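Right the smith's rivet cup

ROBOT

A 6-joint arm with a two-finger parallel gripper is mounted at the origin on the work surface. World frame = base frame: x ahead of the robot, y to its left, z up, the work surface at z = 0. Lengths are in mm, angles in rad, forces in N, time in s.
With the tool pointing down it reaches from about 250 to 725 mm from the base axis. Payload 9.7 kg.
Tool frame: the origin (TCP) lies on the centre line of the jaws, within the pads' length; the fingertips stand env.tcp_to_tips ahead of it and the grasp point (between the pads) is the TCP (env.tcp_to_tips is the distance from the TCP to the fingertips, in mm); z points along the fingers, y is the line along which they close (so a half turn about z gives the same grasp; the last joint's range is limited). The gripper opens to 85 mm and grips with 20 to 120 N. Pads are 22 mm wide; open, the fingers measure 114 mm over their backs; the gripper's body (76 mm by 85 mm) begins 54 mm behind the grasp point. The pads swing forward as they close: fully open they stand 13 mm farther back than shut.
Start: joints at [1.316, 0.087, 0.176, 1.66, 0, 1.571], TCP at [138.626, 532.24, 250.284] pointing down, gripper open.
Joint ranges: [-3.13, 3.13], [-0.85, 1.81], [-1.15, 1.24], [-2.2, 2.28], [-1.44, 1.52], [-3.14, 3.14]. Speed limits (rad/s): [2.22, 2.22, 2.57, 3.14, 3.14, 3.14].

INTERFACE

Orientations are given as a rotation vector (axis times angle).
In Python, from cell import env gives the robot as it stands. The module is installed in compiled form; this text tells all that it offers.
- The arm moves only by the shell command python3 -m pendant 'ROWS' [OPENING] [FORCE]. ROWS is JSON, a list of rows, each an object with "delta_pos": the shift along the tool's x, y, z in mm, a list of three; "rot": the turn, a rotation vector about the tool's x, y, z in degrees, a list of three. A call has 1 to 12 rows; each row is the pose to reach, as a shift and turn from the pose commanded when the call began, along the tool's axes at that moment; what a row does not reach only later rows make up. A row lasts 1/8 s, in which the tool goes at most 62.5 mm and 10.7 degrees, less where a joint would pass 70% of its speed; a pose out of reach is approached as far as the arm can. A call with a gripper value outside its range is refused whole. OPENING is the gripper command: -1 is fully open, 1 is shut, values between are in proportion, set as the call begins (- or left out, the last holds). The fingers move at their own pace and stop on an object; FORCE is the grip in N (left out, the last holds). Time passes only in rows, so rows that repeat a pose let the fingers close. It gives the time, the measured TCP pose, the force, the opening and the grip force at its end, in the units of the state.
- env.state(): the state, without advancing time (a new reading comes with each control period).
- env.grab_frame(name): name is "side" or "top" or "wrist"; returns a dict with "frame" (420x560x3 uint8, blue, green, red), "vertical_fov" (degrees; the focal length in pixels is half the picture's height over the tangent of half this angle, whatever the lens; pixels are square), "cx", "cy" (the principal point, pixels), "xyz" and "attitude" of the camera in the world; the wrist camera has in their place "mount" (4x4, takes a point from camera to tool coordinates, whose origin is the TCP and whose axes are the flange's). Camera axes: x right, y up, looking along -z (the intrinsics and any distortion apply to the point x, -y, -z); pixel columns grow to the right and rows downward; lengths in mm; the calibration is good to about 2 mm. The wrist camera is an equidistant fisheye: a pixel r from the principal point sees the ray r / f radians off the axis. A picture is of the moment at which its call begins: read the wrist's pose just before it. There is no depth.
- env.job_done(): hands the job in; it is judged then, once.
The state is a dict: "time_s": time; "joints": joint angles; "joint_vel": joint speeds; "joint_efforts": joint torques, N m; "tcp_pos": TCP position; "orientation": TCP orientation; "ft_force": force on the tool from outside, world axes, zero at the start; "wrist_torque": the same for the moment, N m; "gripper_width": finger opening in mm; "grip_force": force on a finger pad.
Only numpy, scipy, OpenCV 4.12 (cv2) and the standard library are available. Lean on these libraries where they do the work, as an engineer would, in place of code of your own. Each camera call takes 0.05 s, during which the arm holds its last target. There are 200 camera calls.

TASK

The steel rivet cup is standing upside down on the bench. Turn it the right way up and stand it, mouth up, in the middle of the round dark iron plate, ready for rivets. Do not drop or throw the cup, and leave the other things on the bench where they are.

Things in the scene. Friction and masses are not known exactly. Their poses are not given: they have to be found in the camera images.
- cup: Bright steel cup, no handle, about 0.18 kg, tapered: 58 mm across at the mouth, 52 mm at the closed end, 78 mm tall, wall 3 mm, bottom 4 mm. Loose, starts mouth down; can be gripped across anywhere; lies still on its side if let go gently. Origin at the centre of the mouth; z runs from the mouth to the closed end (up at the start, down when righted).
- cup_mid (a point): On the cup's axis, half way (39 mm) between mouth and closed end; same axes as the cup.
- cup_base (a point): Centre of the outside of the cup's closed end, 78 mm from the mouth along the cup's z axis.
- plate_top (a point): Centre of the flat top of the round dark iron plate, 130 mm across and 12 mm thick, fixed to the bench at a place that varies; z up.
- chisel: Bystander: dark square steel chisel lying down, 175 mm long, 20 mm thick, tip 30 mm wide towards its +x. Origin at the centre of its underside.
- hammer: Bystander: hammer about 300 mm long lying down, about 100 mm across the head; origin near the middle. Its x axis runs from handle to head.
- blade_a: Bystander: curved bright sickle blade, about 200 mm long, 6 mm thick, lying flat.
- blade_b: Bystander: a second such blade.
- tongs: Bystander: dark steel tongs, 320 mm long, 14 mm thick, lying flat; jaws towards their +x.
- whetstone: Bystander: grey stone block 160 x 50 x 30 mm; origin at the centre of its underside, long side along x.
- copper_cup: Bystander: copper cup, 68 mm across, 70 mm tall, standing mouth up. Not the cup to turn. Origin at the centre of its underside.
- oil: Bystander: amber oil bottle, 66 mm across, 160 mm tall, standing. Origin at the centre of its underside.
Not all that is in view belongs to the job. Of the things shaped like the cup, the steel one is meant.

How it is judged:
By the outcome, as a careful person would: the job done as asked, in the order asked, and still so for the second after the job is handed in, with the robot touching nothing.
It also fails if it takes over 58 s, if anything falls off the work surface, if the arm or the gripper's body presses on something with over 40 N, if the wrist force passes 120 N, or if a joint passes its speed limit or range.

## Working session

There is one attempt and no reset: what is moved stays moved. The work goes in short steps, Python scripts to look and compute and a shell command to move; the robot and the scene stay as the last step left them, time stands still between calls to the robot, and variables do not carry over. Pictures are saved under pics/ and viewed, at most 14 in all, crops included, and the job is handed in when it is done.

```bash
mkdir -p pics; cat > h.py <<'E'
import numpy as np, cv2
from scipy.spatial.transform import Rotation as R
from cell import env
def cam(n):
    g=env.grab_frame(n); return g
def att(a):
    a=np.array(a,float)
    return a if a.shape==(3,3) else R.from_rotvec(a).as_matrix()
def px2w(g,u,v,z):
    f=210/np.tan(np.radians(g["vertical_fov"])/2)
    d=att(g["attitude"])@np.array([(u-g["cx"])/f,-(v-g["cy"])/f,-1]); p=np.array(g["xyz"])
    return p+d*(z-p[2])/d[2]
def w2px(g,P):
    f=210/np.tan(np.radians(g["vertical_fov"])/2)
    q=att(g["attitude"]).T@(np.array(P,float)-g["xyz"]); return g["cx"]-f*q[0]/q[2], g["cy"]+f*q[1]/q[2]
E
python3 - <<'E'
from h import *
print(env.state(), env.tcp_to_tips)
for n in("top","side","wrist"):
    g=cam(n); cv2.imwrite(f"pics/{n}0.png",g["frame"]); print({k:v for k,v in g.items() if k!="frame"})
E
```

```text
{'time_s': 0.0, 'joints': array([ 1.31602519e+00,  8.74477778e-02,  1.75164186e-01,  1.65979097e+00,
       -3.36281200e-05,  1.57081633e+00]), 'joint_vel': array([ 0.00096409,  0.00135127, -0.00076363,  0.00050229, -0.00094594,
        0.00114399]), 'joint_efforts': array([ 7.96847780e-04, -5.20385921e+01,  4.64802396e+01,  1.62375852e-02,
        3.85457724e-05, -8.87445253e-06]), 'tcp_pos': array([138.5735507 , 532.05893625, 249.60522973]), 'orientation': array([-3.99126781e-01, -3.11600507e+00,  1.99820424e-03]), 'ft_force': array([-0.32954104, -0.64192529, -0.67013213]), 'wrist_torque': array([-0.03370931, -0.02709828, -0.0539043 ]), 'grip_force': 0.0, 'gripper_width': 85.2665823342806} 19.0
{'vertical_fov': 48.81568945908723, 'cx': 278.3623099346627, 'cy': 209.24266759955665, 'xyz': array([ 453.88132292,   12.4859571 , 1584.78021591]), 'attitude': array([ 0.05701776, -0.05253267, -1.59145129])}
{'vertical_fov': 54.51108252236681, 'cx': 279.62589197903213, 'cy': 202.5218152262329, 'xyz': array([  85.12202959, -713.31390763, 1100.9680116 ]), 'attitude': array([ 0.67746296, -0.21197608, -0.54098291])}
{'vertical_fov': 65.70646984690485, 'cx': 282.98842637079525, 'cy': 207.45375953373724, 'mount': array([[-2.77641689e-04,  9.52561778e-01,  3.04345169e-01,
         7.86110783e+01],
       [ 9.99999946e-01,  3.18600259e-04, -8.49192236e-05,
        -7.22375374e-01],
       [-1.77855256e-04,  3.04345129e-01, -9.52561815e-01,
        -1.23950047e+02],
       [ 0.00000000e+00,  0.00000000e+00,  0.00000000e+00,
         1.00000000e+00]])}
```

View pics/top0.png

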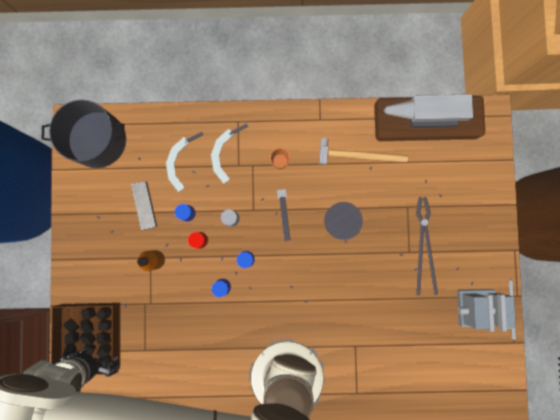

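View pics/side0.png

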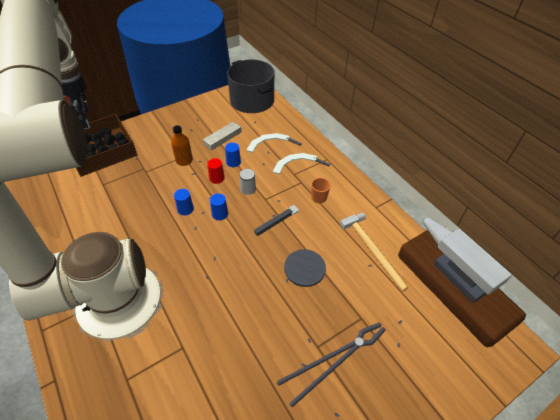

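The top view shows the steel cup at (229,217), the plate at (343,220), and the chisel between them at (283,215). The blue and red cups, at (184,212), (197,240), (245,260) and (220,288), crowd the steel cup. The side view shows the steel cup at (248,182).

```bash
python3 - <<'E'
from h import *
g=cam("top"); s=cam("side")
for n,u,v,z in [("cup",229,217.5,78),("plate",343.5,220.5,12),("chis tip",282,192,20),("chis end",287,239,20),("blueA",184,212,70),("red",197,240,70),("blueB",245,259.5,70),("blueC",220.5,288,70),("bladetip",224,182,6),("bladeAtip",180,189,6),("copper",280,158,70)]:
    print(n,px2w(g,u,v,z).round())
print(px2w(s,248,174,78),px2w(s,305,267,12))
f=np.vstack([cv2.resize(g["frame"][160:310,130:390],None,fx=2,fy=2,interpolation=cv2.INTER_CUBIC),cv2.resize(s["frame"][130:280,160:420],None,fx=2,fy=2,interpolation=cv2.INTER_CUBIC)])
cv2.imwrite("pics/crop1.png",f)
E
```

```text
cup [535. 177.  78.]
plate [ 520. -205.   12.]
chis tip [621.   2.  20.]
chis end [462. -11.  20.]
blueA [557. 326.  70.]
red [464. 284.  70.]
blueB [398. 128.  70.]
blueC [307. 209.  70.]
bladetip [662. 201.   6.]
bladeAtip [641. 352.   6.]
copper [729.   7.  70.]
[538.63883901 173.76993239  78.        ] [ 518.86930502 -208.4117472    12.        ]
```

View pics/crop1.png

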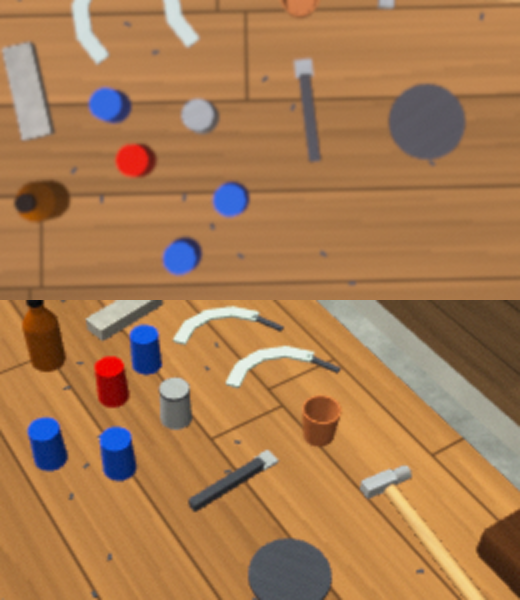

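View pics/wrist0.png

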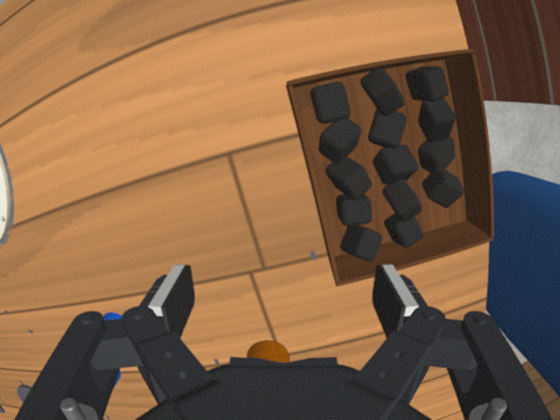

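The enlarged crops confirm the poses: the steel cup is mouth down at about (537,175) and the plate is at about (520,-207). The wrist view shows only the coal tray. A gripper pointing down can't turn the cup 180° in one grasp. Plan: grip it with the tool leaning 45°, swing it 90° onto its side in the free area, then regrasp and swing it another 90° onto the plate.

```bash
cat >> h.py <<'E'
def tgt(yaw,tilt):  # tool y horizontal at yaw; tilt>0: tool points towards +t
    a,b=np.radians([yaw,tilt]); r=np.array([np.cos(a),np.sin(a),0]); t=np.array([-r[1],r[0],0])
    z=np.sin(b)*t-np.cos(b)*np.array([0,0,1]); return np.c_[np.cross(r,z),r,z]
def go(p,yaw,tilt,back=0):
    s=env.state(); M0=att(s["orientation"]); M=tgt(yaw,tilt); p=np.array(p,float)-back*M[:,2]
    print("from",s["tcp_pos"].round(1),"to",p.round(1),"delta",(M0.T@(p-s["tcp_pos"])).round(1),"rot",np.degrees(R.from_matrix(M0.T@M).as_rotvec()).round(1))
def wpx(g,u,v,z,s):
    f=210/np.tan(np.radians(g["vertical_fov"])/2); d=np.array([u-g["cx"],-(v-g["cy"])]); r=np.hypot(*d); th=r/f
    c=np.array([*(d/r*np.sin(th)),-np.cos(th)]); m=np.array(g["mount"]); M=att(s["orientation"])
    o=s["tcp_pos"]+M@m[:3,3]; w=M@m[:3,:3]@c; return o+w*(z-o[2])/w[2]
E
python3 -c "
from h import *
go([537,175,250],18,0); go([537,175,46],18,45,130)"
```

```text
from [138.6 532.2 250. ] to [537. 175. 250.] delta [-4.756e+02 -2.452e+02  1.000e-01] rot [-0.   0.  57.4]
from [138.6 532.2 250. ] to [565.4  87.6 137.9] delta [-525.1 -322.6  112.2] rot [-22.5  41.1  54.3]
```

```bash
python3 -m pendant '[{"delta_pos":[-60,-37,0],"rot":[0,0,10]},{"delta_pos":[-110,-65,0],"rot":[0,0,20]},{"delta_pos":[-160,-98,0],"rot":[0,0,30]},{"delta_pos":[-210,-130,0],"rot":[0,0,40]},{"delta_pos":[-260,-160,0],"rot":[0,0,50]},{"delta_pos":[-310,-190,0],"rot":[0,0,57.4]},{"delta_pos":[-360,-220,0],"rot":[-5,9,57]},{"delta_pos":[-410,-252,0],"rot":[-10,18,56]},{"delta_pos":[-465,-285,0],"rot":[-16,29,55]},{"delta_pos":[-525,-322,30],"rot":[-22.5,41.1,54.3]},{"delta_pos":[-525,-322,80],"rot":[-22.5,41.1,54.3]},{"delta_pos":[-525,-322,112],"rot":[-22.5,41.1,54.3]}]' -1 40
python3 - <<'E'
from h import *
go([537,175,46],18,45,130)
s=env.state(); g=cam("wrist"); cv2.imwrite("pics/w1.png",g["frame"])
E
```

```text
time_s: 1.75
tcp_pos: [565.7, 85.6, 132.4]
orientation: [-1.438, -1.966, -0.591]
ft_force: [0.4, 0.8, 0.3]
gripper_width: 85.1
grip_force: 0.0
from [565.7  85.6 132.4] to [565.4  87.6 137.9] delta [ 5.3  0.3 -2.5] rot [-0.1 -0.2 -0.4]
```

View pics/w1.png

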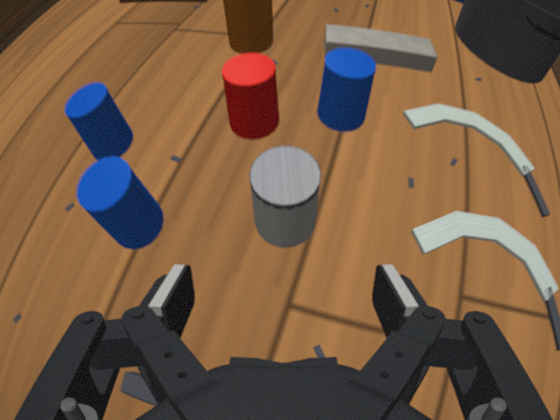

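The wrist view shows the steel cup centred between the fingers, its closed end at (285,177).

```bash
python3 - <<'E'
from h import *
s=env.state(); g=cam("wrist"); p=wpx(g,285.5,177,78,s); print(p)
go([p[0],p[1],46],18,45); go([537,175,46],18,45)
E
```

```text
[536.36988126 175.11266939  78.        ]
from [564.4  87.6 133.7] to [536.4 175.1  46. ] delta [  2.6   1.  127. ] rot [-0.2 -0.2 -0.3]
from [564.4  87.6 133.7] to [537. 175.  46.] delta [  2.4   1.5 126.8] rot [-0.2 -0.2 -0.3]
```

```bash
python3 -m pendant '[{"delta_pos":[2,1,40],"rot":[0,0,0]},{"delta_pos":[2,1,80],"rot":[0,0,0]},{"delta_pos":[2,1,105],"rot":[0,0,0]},{"delta_pos":[2,1,120],"rot":[0,0,0]},{"delta_pos":[2,1,126],"rot":[0,0,0]},{"delta_pos":[2,1,126],"rot":[0,0,0]},{"delta_pos":[2,1,126],"rot":[0,0,0]}]'
python3 -m pendant '[{"delta_pos":[0,0,0],"rot":[0,0,0]},{"delta_pos":[0,0,0],"rot":[0,0,0]},{"delta_pos":[0,0,0],"rot":[0,0,0]},{"delta_pos":[0,0,0],"rot":[0,0,0]},{"delta_pos":[0,0,0],"rot":[0,0,0]},{"delta_pos":[0,0,0],"rot":[0,0,0]}]' 1 50
python3 -c "
from h import *
go([536.5,175,46],18,45);go([536.5,175,160],18,45); go([380,-130,160],0,-45);go([380,-130,32],0,-45)"
```

```text
time_s: 2.72
tcp_pos: [539.1, 174.3, 51.4]
orientation: [-1.435, -1.975, -0.595]
ft_force: [0.5, 0.5, -0.1]
gripper_width: 85.4
grip_force: 0.0
time_s: 3.48
tcp_pos: [538.8, 174.4, 51.3]
orientation: [-1.435, -1.975, -0.595]
ft_force: [-1.2, -4.0, 5.7]
gripper_width: 54.1
grip_force: 52.6
from [538.8 174.4  51.3] to [536.5 175.   46. ] delta [-2.8 -2.   4.6] rot [0. 0. 0.]
from [538.8 174.4  51.3] to [536.5 175.  160. ] delta [ 77.8  -1.9 -76. ] rot [0. 0. 0.]
from [538.8 174.4  51.3] to [ 380. -130.  160.] delta [ -93.1 -245.  -247.1] rot [  0.  -89.2  20. ]
from [538.8 174.4  51.3] to [ 380. -130.   32.] delta [-183.6 -245.1 -156.6] rot [  0.  -89.2  20. ]
```

```bash
python3 -m pendant '[{"delta_pos":[20,0,-20],"rot":[0,0,0]},{"delta_pos":[50,0,-50],"rot":[0,0,0]},{"delta_pos":[78,-2,-78],"rot":[0,0,0]},{"delta_pos":[56,-32,-99],"rot":[0,0,0]},{"delta_pos":[35,-62,-120],"rot":[0,-10,2]},{"delta_pos":[14,-93,-141],"rot":[0,-20,5]},{"delta_pos":[-7,-123,-162],"rot":[0,-30,7]},{"delta_pos":[-28,-153,-183],"rot":[0,-39,9]},{"delta_pos":[-50,-184,-204],"rot":[0,-48,11]},{"delta_pos":[-71,-214,-225],"rot":[0,-57,13]},{"delta_pos":[-93,-245,-247],"rot":[0,-66,15]},{"delta_pos":[-93,-245,-247],"rot":[0,-75,17]}]'
python3 -c "
from h import *
go([380,-130,160],0,-45)
go([380,-130,40],0,-45)"
```

```text
time_s: 4.97
tcp_pos: [378.7, -131.6, 160.2]
orientation: [1.879, 1.965, -0.555]
ft_force: [0.8, 0.1, -2.1]
gripper_width: 53.8
grip_force: 53.1
from [ 378.7 -131.6  160.2] to [ 380. -130.  160.] delta [ 1.4  1.4 -0.6] rot [ -0.1 -13.9   2.8]
from [ 378.7 -131.6  160.2] to [ 380. -130.   40.] delta [ 63.3   5.2 102.1] rot [ -0.1 -13.9   2.8]
```

```bash
python3 -m pendant '[{"delta_pos":[0,0,0],"rot":[0,-8,1.5]},{"delta_pos":[1,1,0],"rot":[0,-16,3]},{"delta_pos":[22,2,34],"rot":[0,-16,3]},{"delta_pos":[43,4,68],"rot":[0,-16,3]},{"delta_pos":[55,5,90],"rot":[0,-16,3]},{"delta_pos":[63,5,102],"rot":[0,-16,3]},{"delta_pos":[63,5,102],"rot":[0,-16,3]},{"delta_pos":[63,5,102],"rot":[0,-16,3]}]'
python3 - <<'E'
from h import *
go([380,-130,27],0,-47.2)
g=cam("side"); cv2.imwrite("pics/s2.png",cv2.resize(g["frame"][140:340,140:400],None,fx=3,fy=3,interpolation=cv2.INTER_CUBIC))
E
```

```text
time_s: 5.98
tcp_pos: [381.2, -127.7, 40.4]
orientation: [1.739, 1.739, -0.753]
ft_force: [0.7, 0.2, -1.5]
gripper_width: 53.7
grip_force: 53.2
from [ 381.2 -127.7   40.4] to [ 380. -130.   27.] delta [ 8.2 -1.2 10.9] rot [-0.  -0.4  0. ]
```

View pics/s2.png

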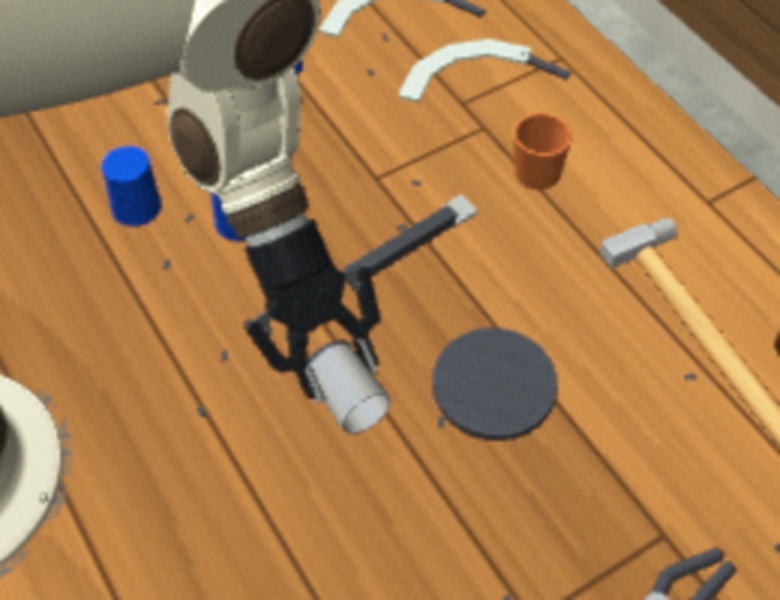

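The side view shows the cup held level in the air, closed end towards the hand and mouth towards the viewer, with clear bench around it.

```bash
python3 -m pendant '[{"delta_pos":[4,0,4],"rot":[0,0,0]},{"delta_pos":[7,0,6.5],"rot":[0,0,0]},{"delta_pos":[8.5,0,8],"rot":[0,0,0]},{"delta_pos":[8.5,0,8],"rot":[0,0,0]},{"delta_pos":[8.5,0,8],"rot":[0,0,0]}]'
```

```text
time_s: 6.65
tcp_pos: [381.7, -128.1, 32.9]
orientation: [1.733, 1.738, -0.756]
ft_force: [-25.7, 25.8, 56.6]
gripper_width: 53.7
grip_force: 60.2
```

```bash
python3 -m pendant '[{"delta_pos":[-2.5,0,-2.5],"rot":[0,0,0]},{"delta_pos":[-2.5,0,-2.5],"rot":[0,0,0]}]'
python3 - <<'E'
from h import *
print(tgt(0,-47.2).round(2),att(env.state()["orientation"]).round(2))
g=cam("wrist"); cv2.imwrite("pics/w3.png",g["frame"])
g=cam("side");a=cv2.resize(g["frame"][215:295,205:305],None,fx=6,fy=6,interpolation=cv2.INTER_CUBIC); cv2.imwrite("pics/w3.png",np.hstack([a,cv2.resize(cv2.imread("pics/w3.png"),(200,150)).repeat(1,0) if 0 else np.zeros((480,1,3),np.uint8)]))
cv2.imwrite("pics/w3b.png",cam("wrist")["frame"])
E
```

```text
time_s: 6.9
tcp_pos: [381.5, -127.8, 33.3]
orientation: [1.737, 1.738, -0.753]
ft_force: [-6.1, 7.5, 17.1]
gripper_width: 53.3
grip_force: 55.2
[[ 0.    1.    0.  ]
 [ 0.68  0.   -0.73]
 [-0.73  0.   -0.68]] [[-0.    1.    0.  ]
 [ 0.68  0.   -0.73]
 [-0.73  0.   -0.68]]
```

View pics/w3.png

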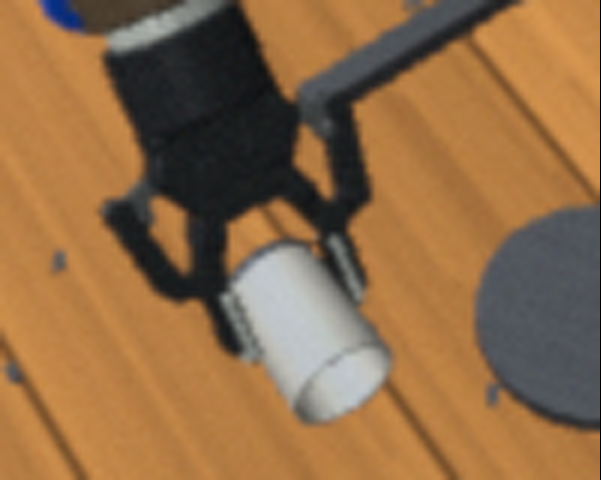

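The cup rests on the bench with about 17 N of load, closed end still between the pads. I'll open gently.

```bash
python3 -m pendant '[{"delta_pos":[-0.5,0,-0.5],"rot":[0,0,0]},{"delta_pos":[-0.5,0,-0.5],"rot":[0,0,0]},{"delta_pos":[-0.5,0,-0.5],"rot":[0,0,0]}]' -0.33
python3 -m pendant '[{"delta_pos":[0,0,0],"rot":[0,0,0]},{"delta_pos":[0,0,0],"rot":[0,0,0]},{"delta_pos":[0,0,0],"rot":[0,0,0]},{"delta_pos":[0,0,-10],"rot":[0,0,0]},{"delta_pos":[0,0,-30],"rot":[0,0,0]},{"delta_pos":[0,0,-65],"rot":[0,0,0]},{"delta_pos":[0,0,-110],"rot":[0,0,0]},{"delta_pos":[0,0,-150],"rot":[0,0,0]},{"delta_pos":[0,0,-160],"rot":[0,0,0]}]' -1
python3 - <<'E'
from h import *
go([380,-150,30],0,45,130)
g=cam("top"); a=cv2.resize(g["frame"][170:290,230:390],None,fx=3.5,fy=3.5,interpolation=cv2.INTER_CUBIC); cv2.imwrite("pics/t4.png",a)
E
```

```text
time_s: 7.42
tcp_pos: [380.5, -127.6, 31.9]
orientation: [1.739, 1.74, -0.755]
ft_force: [-0.3, -0.2, -0.1]
gripper_width: 57.0
grip_force: 0.1
time_s: 8.55
tcp_pos: [381.7, -9.2, 143.0]
orientation: [1.737, 1.741, -0.751]
ft_force: [0.7, -0.0, -0.0]
gripper_width: 85.6
grip_force: 0.0
from [381.7  -9.2 143. ] to [ 380.  -241.9  121.9] delta [-144.    -2.2  184. ] rot [ 0.  91.8  0.1]
```

View pics/t4.png

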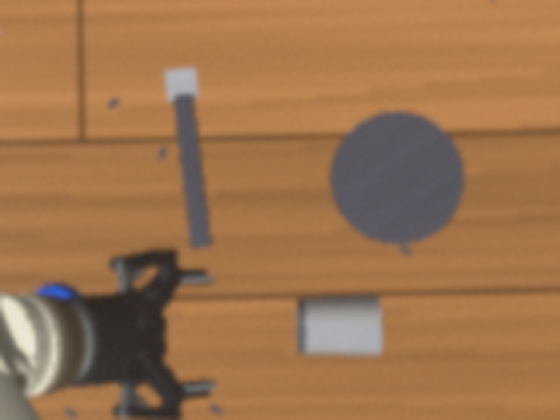

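The top view shows the cup lying on its side, closed end at crop (301,327) and mouth at (381,325), with the axis almost exactly along y.

```bash
python3 - <<'E'
from h import *
g=cam("top")
a=px2w(g,230+301/3.5,170+327/3.5,30); b=px2w(g,230+381/3.5,170+325/3.5,30); print(a,b,(a+b)/2)
m=(a+b)/2; yaw=np.degrees(np.arctan2((a-b)[1],(a-b)[0]))-90; print(yaw)
go([m[0],m[1],230],yaw,0); go([m[0],m[1],28],yaw,45,110)
E
```

```text
[ 378.15746567 -106.05427231   30.        ] [ 378.44698277 -182.39462936   30.        ] [ 378.30222422 -144.22445083   30.        ]
0.21729041818707628
from [381.2 -10.3 141.8] to [ 378.3 -144.2  230. ] delta [-156.    -3.2   37.2] rot [-0.1 46.8 -0.1]
from [381.2 -10.3 141.8] to [ 378.6 -222.   105.8] delta [-118.7   -2.9  179. ] rot [-0.1 91.8 -0.1]
```

```bash
python3 -m pendant '[{"delta_pos":[-40,-1,10],"rot":[0,10,0]},{"delta_pos":[-80,-2,20],"rot":[0,20,0]},{"delta_pos":[-120,-3,30],"rot":[0,30,0]},{"delta_pos":[-156,-3,37],"rot":[0,40,0]},{"delta_pos":[-156,-3,72],"rot":[0,50,0]},{"delta_pos":[-156,-3,110],"rot":[0,60,0]},{"delta_pos":[-150,-3,140],"rot":[0,70,0]},{"delta_pos":[-140,-3,165],"rot":[0,80,0]},{"delta_pos":[-125,-3,179],"rot":[0,90,0]},{"delta_pos":[-119,-3,179],"rot":[0,91.8,0]},{"delta_pos":[-119,-3,179],"rot":[0,91.8,0]},{"delta_pos":[-119,-3,179],"rot":[0,91.8,0]}]'
python3 - <<'E'
from h import *
go([378.3,-143,30],0,45)
g=cam("wrist"); cv2.imwrite("pics/w5.png",g["frame"])
E
```

```text
time_s: 10.15
tcp_pos: [378.1, -222.8, 107.8]
orientation: [-1.762, -1.765, -0.726]
ft_force: [0.3, 0.5, 1.2]
gripper_width: 85.5
grip_force: 0.0
from [ 378.1 -222.8  107.8] to [ 378.3 -143.    30. ] delta [  2.    0.2 111.4] rot [-0.   0.3  0.1]
```

View pics/w5.png

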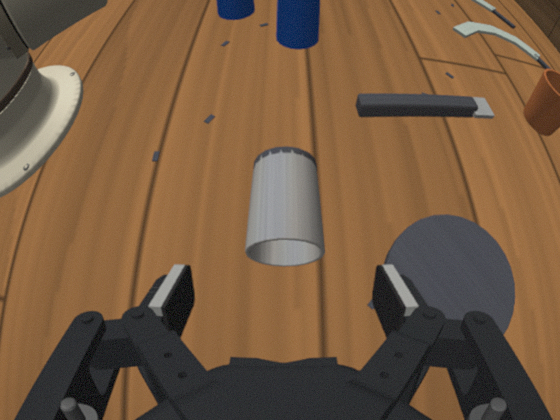

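The cup lies centred between the fingers at (285,205), mouth towards the hand. The fingers clear the plate edge.

```bash
python3 -m pendant '[{"delta_pos":[1,0,40],"rot":[0,0,0]},{"delta_pos":[2,0,75],"rot":[0,0,0]},{"delta_pos":[2,0,100],"rot":[0,0,0]},{"delta_pos":[2,0,110],"rot":[0,0,0]},{"delta_pos":[2,0,110],"rot":[0,0,0]},{"delta_pos":[2,0,110],"rot":[0,0,0]}]'
python3 -m pendant '[{"delta_pos":[0,0,0],"rot":[0,0,0]},{"delta_pos":[0,0,0],"rot":[0,0,0]},{"delta_pos":[0,0,0],"rot":[0,0,0]},{"delta_pos":[0,0,0],"rot":[0,0,0]},{"delta_pos":[0,0,0],"rot":[0,0,0]},{"delta_pos":[0,0,0],"rot":[0,0,0]}]' 1 50
python3 -c "
from h import *
go([378,-143,170],0,45); go([520,-206,170],0,-43)"
```

```text
time_s: 10.95
tcp_pos: [378.2, -144.5, 30.4]
orientation: [-1.761, -1.761, -0.728]
ft_force: [-0.0, 0.0, -0.7]
gripper_width: 85.2
grip_force: 0.0
time_s: 11.7
tcp_pos: [378.0, -144.5, 30.0]
orientation: [-1.761, -1.76, -0.728]
ft_force: [-1.0, -4.7, 5.5]
gripper_width: 55.6
grip_force: 51.4
from [ 378.  -144.5   30. ] to [ 378. -143.  170.] delta [ 99.9  -0.1 -98.1] rot [-0.   0.1 -0.1]
from [ 378.  -144.5   30. ] to [ 520. -206.  170.] delta [  55.5  141.9 -142.6] rot [ -0.  -87.9  -0. ]
```

```bash
python3 -m pendant '[{"delta_pos":[20,0,-20],"rot":[0,0,0]},{"delta_pos":[60,0,-60],"rot":[0,0,0]},{"delta_pos":[100,0,-98],"rot":[0,-5,0]},{"delta_pos":[95,20,-105],"rot":[0,-15,0]},{"delta_pos":[90,40,-112],"rot":[0,-25,0]},{"delta_pos":[83,60,-120],"rot":[0,-35,0]},{"delta_pos":[76,80,-125],"rot":[0,-45,0]},{"delta_pos":[69,100,-130],"rot":[0,-55,0]},{"delta_pos":[62,120,-136],"rot":[0,-65,0]},{"delta_pos":[57,142,-140],"rot":[0,-75,0]},{"delta_pos":[57,142,-140],"rot":[0,-85,0]},{"delta_pos":[57,142,-140],"rot":[0,-88,0]}]'
python3 - <<'E'
from h import *
go([520,-204,80],0,-43)
g=cam("side"); a=cv2.resize(g["frame"][150:300,210:410],None,fx=4,fy=4,interpolation=cv2.INTER_CUBIC); cv2.imwrite("pics/s6.png",a)
E
```

```text
time_s: 13.2
tcp_pos: [519.6, -201.3, 167.1]
orientation: [1.779, 1.785, -0.708]
ft_force: [0.1, 0.3, -1.4]
gripper_width: 55.1
grip_force: 53.1
from [ 519.6 -201.3  167.1] to [ 520. -204.   80.] delta [57.6  0.8 65.3] rot [-0.1  0.2  0.3]
```

View pics/s6.png

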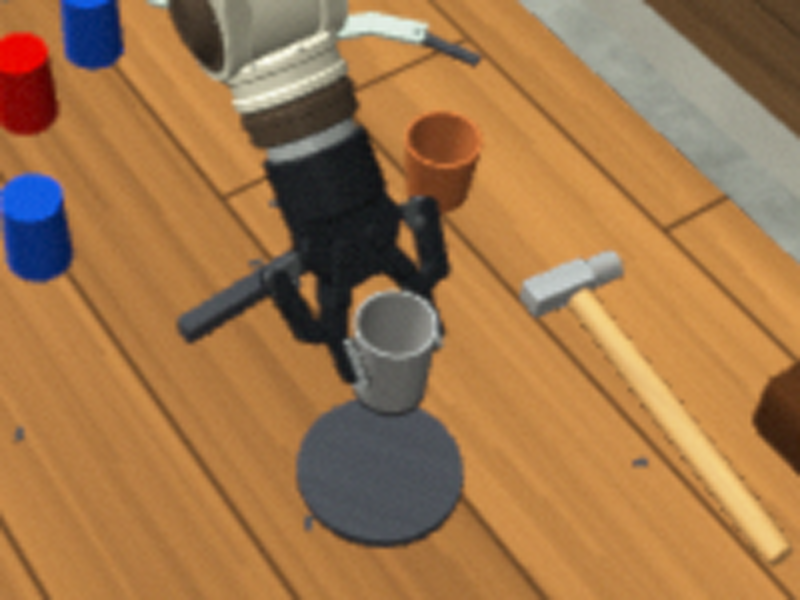

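The cup now hangs mouth up: mouth centre at crop (398,324), plate centre at (380,468). I'll check the lateral offset using the same camera for both.

```bash
python3 - <<'E'
from h import *
g=cam("side")
for z in(202,206,210): print(px2w(g,210+398/4,150+324/4,z).round(1))
print("plate",px2w(g,210+380/4,150+468/4,12).round(1))
t=cam("top"); print("plate top",px2w(t,230+398/3.5,170+177/3.5,12).round(1)); s=env.state();print(s["tcp_pos"])
# where vertical axis through (520,-204) projects at z 206 / 128
print(w2px(g,[519.6,-204,206]),w2px(g,[519.6,-204,128]))
E
```

```text
[ 518.6 -210.   202. ]
[ 516.6 -212.2  206. ]
[ 514.7 -214.5  210. ]
plate [ 518.9 -208.4   12. ]
plate top [ 520.1 -205.5   12. ]
[ 519.73754597 -201.91423287  167.78786483]
(np.float64(308.6375822876895), np.float64(228.4612618620129)) (np.float64(306.7949981388328), np.float64(244.62865998214966))
```

```bash
python3 -m pendant '[{"delta_pos":[14,0,15],"rot":[0,0,0]},{"delta_pos":[34,0,36],"rot":[0,0,0]},{"delta_pos":[52,0,56],"rot":[0,0,0]},{"delta_pos":[65,0,70],"rot":[0,0,0]},{"delta_pos":[71,0,76],"rot":[0,0,0]},{"delta_pos":[71,0,76],"rot":[0,0,0]},{"delta_pos":[71,0,76],"rot":[0,0,0]}]'
python3 - <<'E'
from h import *
g=cam("side"); a=cv2.resize(g["frame"][200:300,250:370],None,fx=5,fy=5,interpolation=cv2.INTER_CUBIC)
t=cam("top"); b=cv2.resize(t["frame"][170:270,300:384],None,fx=5,fy=5,interpolation=cv2.INTER_CUBIC)[:, :200]
cv2.imwrite("pics/s7.png",np.hstack([a,b]))
print(env.state()["tcp_pos"])
E
```

```text
time_s: 14.22
tcp_pos: [520.2, -202.5, 65.6]
orientation: [1.783, 1.783, -0.703]
ft_force: [-0.1, 0.7, -1.6]
gripper_width: 55.0
grip_force: 53.1
[ 520.20786889 -202.39200543   65.52723068]
```

View pics/s7.png

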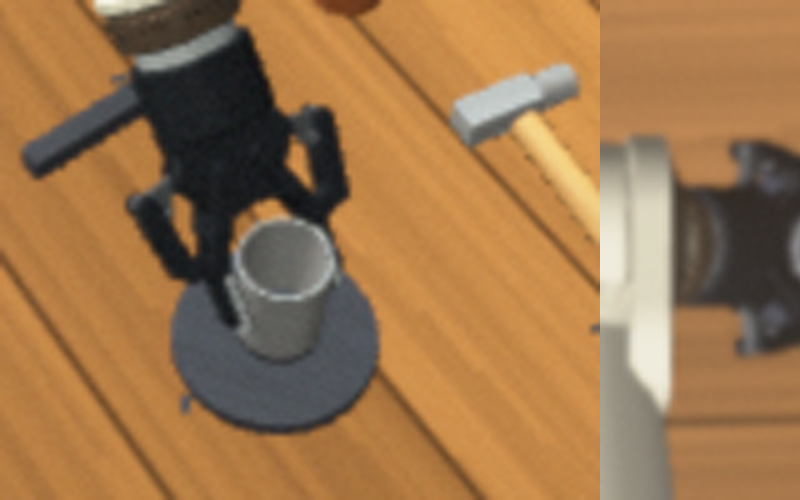

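The cup is upright just above the plate, mouth centre at crop (285,259), plate centre near (275,345).

```bash
python3 - <<'E'
from h import *
g=cam("side")
for z in(100,104,108): print(px2w(g,250+285/5,200+259/5,z).round(1))
f=lambda u,v:(250+u*1/5,200+v/5)
# project a cup axis at plate-centre to compare: mouth centre & base front rim
for y in(-205,-208,-211):
  for zb in (20,26): print(y,zb,[ (5*(w2px(g,[519.5,y,zz])[0]-250),5*(w2px(g,[519.5,y,zz])[1]-200)) for zz in (zb+78,)], max((5*(w2px(g,[519.5+26*np.cos(a),y+26*np.sin(a),zb])[1]-200)) for a in np.linspace(0,6.28,60)))
E
```

```text
[ 518.1 -210.3  100. ]
[ 516.4 -212.3  104. ]
[ 514.7 -214.3  108. ]
-205 20 [(np.float64(281.5160918376057), np.float64(253.37738712780464))] 360.6021973281514
-205 26 [(np.float64(282.1692126837067), np.float64(247.68007524600037))] 355.5018135368431
-208 20 [(np.float64(284.4597478134912), np.float64(257.02666678850363))] 364.2648024235564
-208 26 [(np.float64(285.12511463195835), np.float64(251.33570852487125))] 359.17138236203556
-211 20 [(np.float64(287.411370986533), np.float64(260.68582346294806))] 367.9369763603461
-211 26 [(np.float64(288.08904783806213), np.float64(255.0012742487253))] 362.8505739783131
```

The cup is centred on the plate to within about 2 mm in the same camera, with its base about 8 mm up. I'll go straight down in small steps, watching the force.

```bash
python3 -m pendant '[{"delta_pos":[2,0,2.2],"rot":[0,0,0]},{"delta_pos":[3.4,0,3.6],"rot":[0,0,0]},{"delta_pos":[3.4,0,3.6],"rot":[0,0,0]}]'
python3 -m pendant '[{"delta_pos":[0.7,0,0.7],"rot":[0,0,0]},{"delta_pos":[1.4,0,1.5],"rot":[0,0,0]},{"delta_pos":[1.4,0,1.5],"rot":[0,0,0]}]'
```

```text
time_s: 14.75
tcp_pos: [519.5, -202.2, 59.3]
orientation: [1.782, 1.784, -0.705]
ft_force: [-0.4, 0.6, -0.9]
gripper_width: 55.4
grip_force: 53.1
time_s: 15.12
tcp_pos: [519.6, -202.3, 57.4]
orientation: [1.782, 1.784, -0.704]
ft_force: [-0.3, 0.0, -1.9]
gripper_width: 55.3
grip_force: 53.1
```

```bash
python3 -m pendant '[{"delta_pos":[0.7,0,0.7],"rot":[0,0,0]},{"delta_pos":[1,0,1.1],"rot":[0,0,0]},{"delta_pos":[1,0,1.1],"rot":[0,0,0]}]'
python3 -m pendant '[{"delta_pos":[0.7,0,0.7],"rot":[0,0,0]},{"delta_pos":[0.7,0,0.7],"rot":[0,0,0]}]'
```

```text
time_s: 15.5
tcp_pos: [519.9, -202.4, 56.9]
orientation: [1.782, 1.783, -0.704]
ft_force: [-2.1, 1.1, 6.1]
gripper_width: 54.9
grip_force: 53.1
time_s: 15.75
tcp_pos: [520.0, -202.5, 56.8]
orientation: [1.781, 1.782, -0.705]
ft_force: [-5.6, 4.8, 12.8]
gripper_width: 55.3
grip_force: 53.2
```

Contact at about 10 N. I'll release gently and back out along the fingers.

```bash
python3 -m pendant '[{"delta_pos":[0,0,0],"rot":[0,0,0]},{"delta_pos":[0,0,0],"rot":[0,0,0]},{"delta_pos":[0,0,0],"rot":[0,0,0]},{"delta_pos":[0,0,0],"rot":[0,0,0]}]' -0.37
python3 -m pendant '[{"delta_pos":[0,0,0],"rot":[0,0,0]},{"delta_pos":[0,0,0],"rot":[0,0,0]},{"delta_pos":[0,0,0],"rot":[0,0,0]},{"delta_pos":[0,0,-15],"rot":[0,0,0]},{"delta_pos":[0,0,-40],"rot":[0,0,0]},{"delta_pos":[0,0,-80],"rot":[0,0,0]},{"delta_pos":[0,0,-120],"rot":[0,0,0]},{"delta_pos":[0,0,-160],"rot":[0,0,0]},{"delta_pos":[0,0,-200],"rot":[0,0,0]},{"delta_pos":[0,0,-200],"rot":[0,0,0]},{"delta_pos":[0,0,-200],"rot":[0,0,0]}]' -1
python3 - <<'E'
from h import *
g=cam("side"); a=cv2.resize(g["frame"][100:300,170:370],None,fx=2.5,fy=2.5,interpolation=cv2.INTER_CUBIC)
t=cam("top"); b=cv2.resize(t["frame"][170:270,315:375],None,fx=5,fy=5,interpolation=cv2.INTER_CUBIC)
cv2.imwrite("pics/s8.png",np.hstack([a,b]))
E
```

```text
time_s: 16.25
tcp_pos: [520.0, -202.3, 55.2]
orientation: [1.782, 1.783, -0.704]
ft_force: [1.9, 0.2, 1.5]
gripper_width: 58.6
grip_force: 1.1
time_s: 17.62
tcp_pos: [519.8, -66.0, 200.5]
orientation: [1.782, 1.784, -0.705]
ft_force: [0.3, -0.9, -0.3]
gripper_width: 85.3
grip_force: 0.0
```

View pics/s8.png

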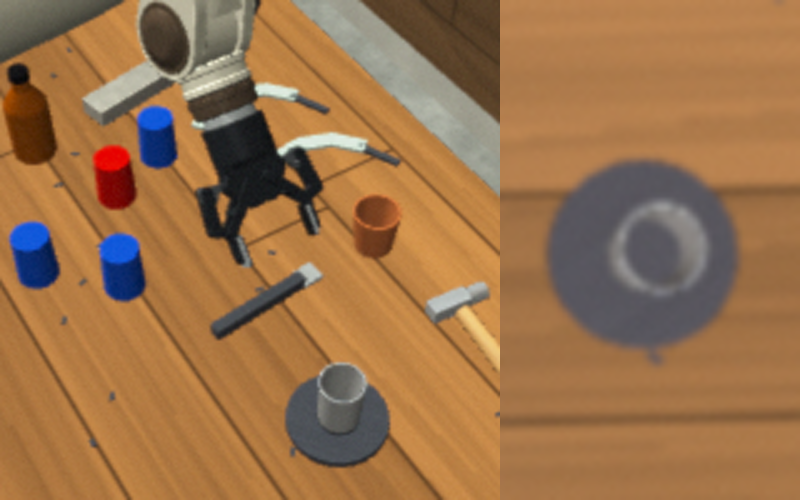

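The cup stands mouth up on the plate, mouth at crop (663,248) and plate centre at (643,253). I'll check the offset with parallax accounted for.

```bash
python3 - <<'E'
from h import *
t=cam("top"); g=cam("side")
print(px2w(t,347.6,219.6,90),px2w(t,343.6,220.6,12))
print(px2w(g,170+342/2.5,100+384/2.5,90),px2w(g,170+337.5/2.5,100+418/2.5,12))
E
```

```text
[ 519.69119113 -207.31570425   90.        ] [ 520.01537024 -205.09083042   12.        ]
[ 518.32573656 -210.10060292   90.        ] [ 518.46104044 -208.99637837   12.        ]
```

The cup is within about 2 mm of the plate's centre, so I'm handing in.

```bash
python3 -c "
from h import *
print(env.job_done())"
```

```text
the job is handed in; nothing more can be done
None
```

The steel cup stands mouth up, within about 2 mm of the centre of the iron plate; nothing else was touched, and the job was handed in at about 18 s.

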